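# Dip the flat brush and lay it on its rest

### The arm

A 6-joint arm with a two-finger parallel gripper is mounted at the origin on the work surface. World frame = base frame: x ahead of the robot, y to its left, z up, the work surface at z = 0. Lengths are in mm, angles in rad, forces in N, time in s.
With the tool pointing down it reaches from about 350 to 950 mm from the base axis. Payload 17.4 kg.
Tool frame: the origin (TCP) lies midway between the tips of the shut fingers; the grasp point (between the pads) lies 19 mm behind it; z points along the fingers, y is the line along which they close (so a half turn about z gives the same grasp; the last joint's range is limited). The gripper opens to 93 mm and grips with 3 to 60 N. Pads are 15 mm wide; open, the fingers measure 128 mm over their backs; the gripper's body (75 mm by 188 mm) begins 65 mm behind the grasp point.
Start: joints at [-1.209, 0.116, 1.442, -0, 1.584, -0.038], TCP at [262.724, -621.778, 218.646] pointing down, gripper open.
Joint ranges: [-2.83, 2.83], [-0.83, 2.19], [0.07, 2.5], [-1.14, 4.28], [0.01, 3], [-2.97, 2.97]. Speed limits (rad/s): [1.89, 1.89, 2.22, 3.14, 3.14, 3.14].

### API

Orientations are given as a rotation vector (axis times angle).
In Python, from station import robot, optics gives the robot as it stands.
- The arm moves only by the shell command python3 -m inch 'ROWS' [FORCE]. ROWS is JSON, one flat list of numbers, 7 for each row, row after row: the finger opening in mm, from 0 to 93, then the shift along the tool's x, y, z in mm, then the turn, a rotation vector about the tool's x, y, z in degrees. In form: [gripper, x, y, z, ax, ay, az, gripper, x, y, z, ax, ay, az, ...]. A call has 1 to 20 rows; each row is the pose to reach, as a shift and turn from the pose commanded when the call began, along the tool's axes at that moment; what a row does not reach only later rows make up. A row lasts 1/8 s, in which the tool goes at most 62.5 mm and 10.7 degrees, less where a joint would pass 70% of its speed; a pose out of reach is approached as far as the arm can. A call with a gripper value outside its range is refused whole. The fingers move at their own pace and stop on an object; FORCE is the grip in N (left out, the last holds). Time passes only in rows, so rows that repeat a pose let the fingers close. It gives the time, the measured TCP pose, the force, the opening and the grip force at its end, in the units of the state.
- robot.sense(): the state, without advancing time (a new reading comes with each control period).
- optics.capture(name): name is "side" or "top" or "wrist"; returns a dict with "frame" (384x512x3 uint8, blue, green, red), "depth" (384x512 float32, mm along the optical axis (not along the pixel's ray), 0 where there is no reading), "mtx" (3x3 intrinsics, pixels), "xyz" and "attitude" of the camera in the world; the wrist camera has in their place "tool_from_camera" (4x4, takes a point from camera to tool coordinates, whose origin is the TCP and whose axes are the flange's). Camera axes: x right, y up, looking along -z (the intrinsics and any distortion apply to the point x, -y, -z); pixel columns grow to the right and rows downward; lengths in mm; the calibration is good to about 2 mm. A picture is of the moment at which its call begins: read the wrist's pose just before it.
- robot.job_done(): hands the job in; it is judged then, once.
The state is a dict: "time": time; "joint_pos": joint angles; "qvel": joint speeds; "tau": joint torques, N m; "tool_pos": TCP position; "ee_rot": TCP orientation; "contact_force": force on the tool from outside, world axes, zero at the start; "torque": the same for the moment, N m; "width": finger opening in mm; "finger_force": force on a finger pad.
Only numpy, scipy, OpenCV 4.12 (cv2) and the standard library are available. Lean on these libraries where they do the work, as an engineer would, in place of code of your own. Each camera call takes 0.05 s, during which the arm holds its last target. There are 200 camera calls.

### The job

Pick up the flat brush, dip at least half the length of its bristles below the rim of the low wide white tub for a moment, keeping hold of it. Then lay it lengthwise in the notches of the wooden brush rest, about centred, its handle across both end walls and all its bristles sticking out beyond either end; lower it in and let go there rather than dropping it. Leave the tub, mug, bottle and boots standing where they are.

Things in the scene. Friction and masses are not known exactly. Their poses are not given: they have to be found in the camera images.
- brush: Flat brush, 200 mm long, 80 g, lying flat. Origin on its centre line near the centre of mass, 9 mm above the desk, a good grip; x to the bristle tip, y across the width, z through the thickness. Wooden handle 22 mm wide, 18 thick, x = -80 to 58 mm; brass ferrule 36 wide, 18 thick, to x = 80; stiff cream bristles 34 wide, 17 thick, thinner at the tip, to x = 120.
- brush_tip (a point): End of the bristles, on the brush's centre line, 120 mm from the brush origin.
- brush_mid (a point): Middle of the bristles' length, on the centre line, 20 mm behind the tip.
- tub: Low wide white plastic tub, loose, 350 g, open on top, round: outer diameter 100 mm at the foot, 114 mm at the rim, 60 mm high, wall 3 mm, floor 4 mm. Origin at the centre of its underside, z up.
- tub_rim (a point): Centre of the tub's mouth, level with the rim, 60 mm above the desk; inner diameter of the mouth about 106 mm.
- rest: Wooden brush rest, fixed. Origin at the centre of its underside; a brush lies along x. Base 100 x 90 x 10 mm (x, y, z), an upright wall 10 mm thick at each end (centres x = -45, 45 mm). Each wall has a notch 50 mm wide (y -25 to 25), bottom 40 mm above the desk, between horns 58 mm high. 80 mm clear between the walls. A brush in it has its centre line 49 mm above the desk.
- mug: White ceramic mug with a handle, 95 mm tall, 76 mm across: not the tub; leave alone. Origin at the centre of its underside.
- bottle: Closed white bottle, 140 mm tall, 60 mm across, leave alone. Origin at the centre of its underside.
- boots: Pair of green doll's boots standing side by side as one piece, 60 x 53 mm, 87 mm tall, leave alone. Origin at the centre of the underside.
Not all that is in view belongs to the job. Of the things like the brush, leave any that is green or pink; of the rest the smaller one is meant.

How it is judged:
By the outcome, as a careful person would: the job done as asked, in the order asked, and still so for the second after the job is handed in, with the robot touching nothing.
It also fails if it takes over 58 s, if anything falls off the work surface, if the arm or the gripper's body presses on something with over 40 N, if the wrist force passes 120 N, or if a joint passes its speed limit or range.

## Working session

There is one attempt and no reset: what is moved stays moved. The work goes in short steps, Python scripts to look and compute and a shell command to move; the robot and the scene stay as the last step left them, time stands still between calls to the robot, and variables do not carry over. Pictures are saved under pics/ and viewed, at most 10 in all, crops included, and the job is handed in when it is done.

```bash
mkdir -p pics; python3 - <<'E'
from station import robot, optics
import cv2,numpy as np
print(robot.sense())
for n in("top","side"):
    c=optics.capture(n);cv2.imwrite(f"pics/{n}0.png",c["frame"]);np.savez(f"pics/{n}0.npz",**c)
    print(n,{k:(v.tolist() if hasattr(v,'tolist') else v) for k,v in c.items() if k not in("frame","depth")})
E
```

```text
{'time': 0.0, 'joint_pos': array([-1.20878791e+00,  1.16493160e-01,  1.44228277e+00, -7.05909844e-07,
        1.58401969e+00, -3.77810445e-02]), 'qvel': array([-0.00205866,  0.00094758, -0.00171845,  0.00075901, -0.00101448,
        0.00140316]), 'tau': array([ 5.37863321e-03, -7.21262956e+01, -6.22609162e+01,  7.81659409e-02,
        2.37639510e-02, -5.07733955e-05]), 'tool_pos': array([ 262.65284899, -621.56676115,  217.88948173]), 'ee_rot': array([-3.07787219e+00, -6.23578258e-01,  3.05972109e-04]), 'contact_force': array([ 0.04057577, -0.49084613, -0.33970628]), 'torque': array([-0.02111636, -0.00877575,  0.02537933]), 'finger_force': 0.0, 'width': 92.9488444590539}
top {'mtx': [[467.11462033512885, 0.0, 255.31651426024592], [0.0, 467.11462033512885, 186.68077903909233], [0.0, 0.0, 1.0]], 'xyz': [437.06545468211647, 62.32346229406517, 1403.0231096953596], 'attitude': [0.05038450372171521, -0.05135672540046133, -1.5614155495064757]}
side {'mtx': [[348.43136484807474, 0.0, 255.1962181454148], [0.0, 348.43136484807474, 186.06723540295172], [0.0, 0.0, 1.0]], 'xyz': [420.98509710336987, 730.9794633928656, 871.7096261598928], 'attitude': [0.08962381165626511, -1.023096431053391, -2.82910969930691]}
```

View pics/top0.png

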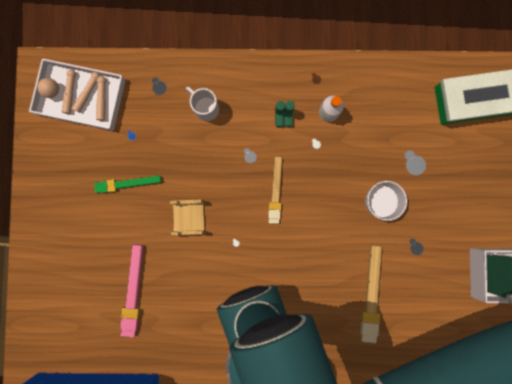

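View pics/side0.png

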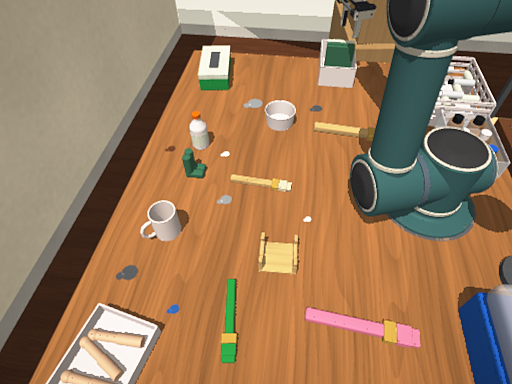

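Top view: brush candidates are the small natural brush at (276,190), a larger natural one at (372,293), a green one at (127,185) and a pink one at (131,290). By the description I choose the smaller natural one at (276,190), whose bristles (274,214) point down in the image. The white round things are the tub (387,201), the mug with a handle (204,104) and the bottle (333,108). The rest is at (188,217). In the side view the brush is at (262,183), the tub at (280,115) and the rest at (279,253).

```bash
cat > h.py <<'E'
import numpy as np,cv2
from scipy.spatial.transform import Rotation as R
def load(n): return dict(np.load(f"pics/{n}.npz"))
def ray(c,u,v):
    K=c["mtx"];d=np.array([(u-K[0,2])/K[0,0],-(v-K[1,2])/K[1,1],-1.])
    return np.array(c["xyz"]),R.from_rotvec(c["attitude"]).as_matrix()@d
def plane(c,u,v,z):
    o,d=ray(c,u,v);return o+d*(z-o[2])/d[2]
def tri(r1,r2):
    (o1,d1),(o2,d2)=r1,r2
    s=np.linalg.lstsq(np.c_[d1,-d2],o2-o1,rcond=None)[0]
    a,b=o1+s[0]*d1,o2+s[1]*d2;return (a+b)/2,np.linalg.norm(a-b)
def blob(c,roi,lo,hi):   # largest HSV blob in roi x0,y0,x1,y1
    x0,y0,x1,y1=roi;m=cv2.inRange(cv2.cvtColor(c["frame"][y0:y1,x0:x1],cv2.COLOR_BGR2HSV),lo,hi)
    k=max(cv2.findContours(m,cv2.RETR_EXTERNAL,cv2.CHAIN_APPROX_NONE)[0],key=cv2.contourArea)
    return k.reshape(-1,2)+[x0,y0]
E
python3 - <<'E'
from h import *
t,s=load("top0"),load("side0")
a=t["frame"][150:235,250:410];cv2.imwrite("pics/crop_a.png",cv2.resize(a,None,fx=4,fy=4,interpolation=cv2.INTER_CUBIC))
b=np.hstack([t["frame"][190:245,160:215],s["frame"][225:280,252:307],s["frame"][90:145,252:307],s["frame"][160:215,225:300]]);cv2.imwrite("pics/crop_b.png",cv2.resize(b,None,fx=3.2,fy=3.2,interpolation=cv2.INTER_CUBIC))
for n,c,pts in(("t",t,[(278,170),(274,205),(274,216),(276,250),(188,218),(387,180),(387,200),(200,218)]),("s",s,[(245,180),(277,184),(287,186),(280,255),(280,120)])):
    hs=cv2.cvtColor(c["frame"],cv2.COLOR_BGR2HSV)
    for u,v in pts: print(n,u,v,hs[v,u],c["depth"][v,u].round(0), (lambda o,d:(o+d*c["depth"][v,u]).round(0))(*ray(c,u,v)))
E
```

```text
t 278 170 [ 17 139 208] 1397.0 [578.  -6.  12.]
t 274 205 [ 20 189 214] 1385.0 [473.   6.  18.]
t 274 216 [ 21  67 227] 1384.0 [441.   6.  16.]
t 276 250 [ 14 178 143] 1391.0 [340.  -1.   2.]
t 188 218 [ 17 139 218] 1389.0 [432. 261.  10.]
t 387 180 [ 11 104 160] 1411.0 [ 552. -336.   -3.]
t 387 200 [  9  22 233] 1399.0 [ 491. -333.    4.]
t 200 218 [ 17 140 210] 1391.0 [433. 226.   8.]
s 245 180 [ 20 122 241] 1128.0 [569.   7.  18.]
s 277 184 [ 21 181 234] 1119.0 [465.   8.  15.]
s 287 186 [ 24  39 252] 1113.0 [432.  12.  16.]
s 280 255 [ 22 116 246] 962.0 [430. 258.  10.]
s 280 120 [ 11  30 178] 1263.0 [ 484. -263.   54.]
```

View pics/crop_a.png

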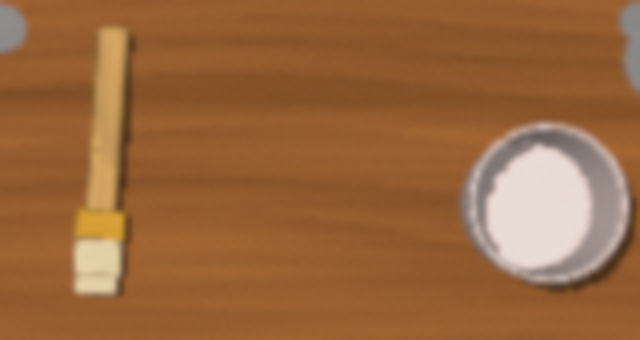

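View pics/crop_b.png

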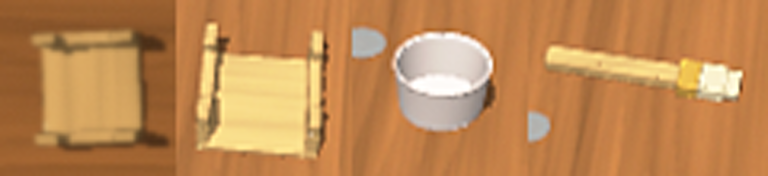

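The crop confirms an unpainted brush with a brass ferrule and cream bristles, tip at the image bottom (low world x). The tub is the low open white one. The rest's notched walls are at its top and bottom in the top view, so its axis runs roughly along world x.

```bash
python3 - <<'E'
from h import *
t,s=load("top0"),load("side0")
kt=blob(t,(255,145,300,232),(12,40,180),(35,255,255)); ks=blob(s,(222,165,302,200),(12,0,200),(40,255,255))
def ends(k):
    r=cv2.minAreaRect(k.astype(np.float32));b=cv2.boxPoints(r);i=np.argsort(np.linalg.norm(b-b[0],axis=1))
    m1=(b[i[0]]+b[i[1]])/2;m2=(b[i[2]]+b[i[3]])/2;return r,m1,m2
for n,c,k in(("t",t,kt),("s",s,ks)):
    r,a,b=ends(k);print(n,r,a,b);print([plane(c,*p,14).round(1) for p in(a,b)])
_,a,b=ends(kt);_,p,q=ends(ks)
if a[1]<b[1]:a,b=b,a      # a: tip
if p[0]<q[0]:p,q=q,p
print("tri tip",tri(ray(t,*a),ray(s,*p)),"end",tri(ray(t,*b),ray(s,*q)))
# depth-based section centres of the brush (top view)
m=np.zeros(t["depth"].shape,np.uint8);cv2.drawContours(m,[kt],-1,1,-1)
v,u=np.nonzero(m);P=np.array([plane(t,x,y,17) for x,y in zip(u,v)])
for x0 in range(420,640,20):
    g=(abs(P[:,0]-x0)<10)
    if g.sum():print(x0,g.sum(),P[g,1].mean().round(1),np.ptp(P[g,1]).round(0))
print("tip/end x",P[:,0].min(),P[:,0].max())
# tub
for n,c,roi,hi in(("t",t,(355,170,420,232),(180,85,255)),("s",s,(258,92,302,138),(180,80,255))):
    k=blob(c,roi,(0,0,90),hi);e=cv2.fitEllipse(k);x,y,w,h=cv2.boundingRect(k);print(n,e,(x,y,w,h),plane(c,*e[0],60))
# rest
k=blob(t,(160,190,215,245),(12,60,165),(30,160,255));print("rest",cv2.minAreaRect(k.astype(np.float32)),cv2.boundingRect(k))
d=t["depth"];R_=[]
for v in range(190,246):
    for u in range(160,216):
        o,dd=ray(t,u,v);p=o+dd*d[v,u]
        if d[v,u]>0 and p[2]>28:R_.append(p)
R_=np.array(R_);print("high pts",len(R_),np.percentile(R_[:,2],[5,50,95]))
r=cv2.minAreaRect(R_[:,:2].astype(np.float32));print(r)
for sgn in(-1,1):
    w=R_[(R_[:,0]-r[0][0])*sgn>0];f=np.polyfit(w[:,1],w[:,0],1);print(w.mean(0),np.ptp(w,axis=0),"slope",f[0])
E
```

```text
t ((275.9802551269531, 189.69802856445312), (11.641935348510742, 65.6724624633789), 5.710593223571777) [272.71292 222.3713 ] [279.2476  157.02475]
[array([421.7,   9.3,  14. ]), array([616.8,  -9. ,  14. ])]
s ((260.5, 182.0), (34.0, 61.0), 90.0) [230. 182.] [291. 182.]
[array([616.5,  18.9,  14. ]), array([420.9,  -7.6,  14. ])]
tri tip (array([421.41591464,  10.12508631,  34.60379707]), np.float64(0.9780385819361408)) end (array([622.98351353, -10.60826935, -21.48764891]), np.float64(3.121375548450879))
420 31 7.7 30.0
440 78 6.4 33.0
460 69 5.7 36.0
480 66 4.9 33.0
500 44 3.0 18.0
520 42 1.8 15.0
540 34 1.5 15.0
560 42 -0.9 15.0
580 40 -1.6 18.0
600 36 -3.7 15.0
620 17 -3.2 15.0
tip/end x 422.70937040002445 616.5089220836082
t ((386.2916259765625, 200.68455505371094), (38.82037353515625, 41.44668197631836), 103.11587524414062) (365, 181, 43, 40) [ 487.243264   -315.19404992   60.        ]
s ((279.7418518066406, 114.51637268066406), (30.041292190551758, 31.212907791137695), 4.263523101806641) (265, 100, 31, 31) [ 487.13518124 -286.19325038   60.        ]
rest ((187.0, 220.0), (30.0, 32.0), 90.0) (171, 205, 33, 31)
high pts 242 [33.92182488 42.20756759 60.01344539]
((436.2808837890625, 260.2637023925781), (99.87882995605469, 89.73079681396484), 2.9472248554229736)
[391.53957938 258.78387284  45.52379835] [12.60519675 89.71618384 34.07082101] slope -0.04865518336103623
[481.06778055 263.80938035  46.73629586] [12.96284895 89.61795249 31.68969593] slope -0.04881741973667142
```

```bash
cat >> h.py <<'E'
def delta(st,pos,Rt):   # shift (mm) and turn (deg) in present tool axes
    Rc=R.from_rotvec(st["ee_rot"]);return Rc.inv().apply(np.array(pos)-st["tool_pos"]).round(1),np.degrees((Rc.inv()*Rt).as_rotvec()).round(1)
def down(yaw,pitch=0):  # tool x at heading yaw (deg), z down; then turn about tool y by pitch
    y=np.radians(yaw);x=np.array([np.cos(y),np.sin(y),0]);z=np.array([0,0,-1.])
    return R.from_matrix(np.c_[x,np.cross(z,x),z])*R.from_rotvec([0,np.radians(pitch),0])
E
python3 - <<'E'
from h import *
from station import robot
for n,roi in(("top0",(355,165,420,235)),("side0",(255,90,305,140))):
    c=load(n);Q=[]
    for v in range(roi[1],roi[3]):
        for u in range(roi[0],roi[2]):
            o,d=ray(c,u,v);p=o+d*c["depth"][v,u]
            if c["depth"][v,u]>0 and p[2]>50:Q.append(p)
    Q=np.array(Q);e=cv2.minEnclosingCircle(Q[:,:2].astype(np.float32));print(n,len(Q),e,Q[:,2].max())
# side brush by depth
c=load("side0");Q=[]
for v in range(165,202):
    for u in range(222,305):
        o,d=ray(c,u,v);p=o+d*c["depth"][v,u]
        if p[2]>9: Q.append(p)
Q=np.array(Q);print("side brush",len(Q),cv2.minAreaRect(Q[:,:2].astype(np.float32)),np.percentile(Q[:,2],[50,95]))
st=robot.sense();print(delta(st,[540,0.5,200],down(-3.6)))
E
```

```text
top0 212 ((489.3654479980469, -317.5709533691406), 57.274784088134766) 66.00480864054907
side0 173 ((488.93975830078125, -313.6819152832031), 59.57658767700195) 62.76126110602797
side brush 463 ((520.0955200195312, 359.3688049316406), (742.84033203125, 199.6444549560547), 89.8902359008789) [17.30577318 20.75762283]
(array([ 497.6, -465.1,   18.5]), array([-0.1,  0. , 26.5]))
```

```bash
python3 -m inch '[93,120,-115,5,0,0,8, 93,250,-230,10,0,0,16, 93,370,-350,18,0,0,22, 93,498,-465,18,0,0,26.5, 93,498,-465,18,0,0,26.5, 93,498,-465,18,0,0,26.5, 93,498,-465,18,0,0,26.5, 93,498,-465,18,0,0,26.5, 93,498,-465,18,0,0,26.5, 93,498,-465,18,0,0,26.5, 93,498,-465,18,0,0,26.5, 93,498,-465,18,0,0,26.5, 93,498,-465,18,0,0,26.5, 93,498,-465,18,0,0,26.5]' 
cat > w.py <<'E'
import sys
from station import robot,optics
from h import *
def wrist(n):
    st=robot.sense();c=optics.capture("wrist");T=c["tool_from_camera"];Rt=R.from_rotvec(st["ee_rot"])
    c["xyz"]=st["tool_pos"]+Rt.apply(T[:3,3]);c["attitude"]=(Rt*R.from_matrix(T[:3,:3])).as_rotvec()
    cv2.imwrite(f"pics/{n}.png",c["frame"]);np.savez(f"pics/{n}.npz",**c);return st,c
if __name__=="__main__": print(wrist(sys.argv[1])[0])
E
python3 w.py w1
```

```text
time: 1.85
tool_pos: [540.2, -0.7, 200.7]
ee_rot: [3.14, -0.101, 0.0]
contact_force: [-0.1, 0.2, -0.1]
width: 93.1
finger_force: 0.0
{'time': 1.85, 'joint_pos': array([-4.83586267e-02, -1.74826080e-01,  1.75501472e+00, -1.45221289e-04,
        1.56132831e+00,  1.58650455e+00]), 'qvel': array([-3.82333325e-03, -8.73755850e-04, -7.34985043e-04,  1.55466079e-03,
       -3.86267665e-05,  2.73807662e-03]), 'tau': array([ 1.02205340e+00, -4.69283831e+01, -6.21391153e+01,  3.79931729e-02,
       -8.12052190e-02, -1.22628859e-02]), 'tool_pos': array([540.17198152,  -0.65646928, 200.71333298]), 'ee_rot': array([ 3.13983464e+00, -1.00611926e-01,  1.15168825e-04]), 'contact_force': array([-0.10010394,  0.1977737 , -0.11190654]), 'torque': array([0.02875406, 0.02567242, 0.06575656]), 'finger_force': 0.0, 'width': 93.1251012317138}
```

View pics/w1.png

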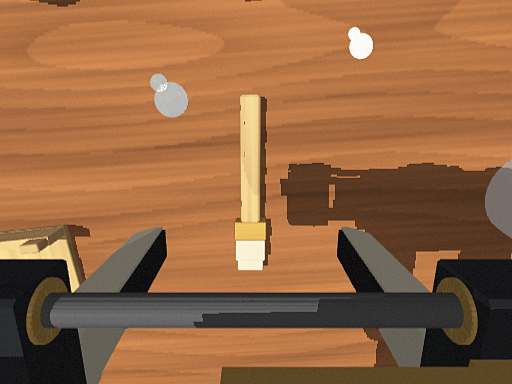

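The wrist view shows the brush squarely between the fingers, handle end at (253,95), ferrule (250,231), tip (250,270). Next I measure it from here.

```bash
python3 - <<'E'
from h import *
from station import robot
c,t=load("w1"),load("top0")
k=blob(c,(215,85,290,280),(14,0,185),(40,175,255));print(cv2.boundingRect(k))
m=np.zeros(c["depth"].shape,np.uint8);cv2.drawContours(m,[k],-1,1,-1)
C=[]
for v in range(98,272,12):
    u=np.nonzero(m[v])[0]
    if len(u): p=plane(c,u.mean(),v,15);C.append(p);print(v,u.min(),u.max(),p.round(1),c["depth"][v,int(u.mean())], (lambda o,d:(o+d*c["depth"][v,int(u.mean())]).round(1))(*ray(c,u.mean(),v)))
C=np.array(C);print("fit",np.polyfit(C[:,0],C[:,1],1))
x,y,w,h=cv2.boundingRect(k)
for v in(y,y+h): print("end",plane(c,250,v,9),plane(c,250,v,18))
# two-view height: ends in wrist and top images
for pw,pt in(((253,y),(279.2,157.2)),((250,y+h),(273.5,222.5))): print(tri(ray(c,*pw),ray(t,*pt)))
E
```

```text
(235, 94, 31, 177)
98 240 259 [616.4  -4.7  15. ] 335.46768 [616.4  -4.8  18.2]
110 241 259 [604.6  -4.5  15. ] 338.98883 [604.6  -4.5  17.8]
122 240 259 [592.5  -3.2  15. ] 341.97726 [592.7  -3.2  18.1]
134 240 259 [580.2  -2.4  15. ] 345.63077 [580.5  -2.4  17.7]
146 240 259 [567.7  -1.6  15. ] 349.55075 [568.   -1.6  17.1]
158 240 258 [ 5.549e+02 -2.000e-01  1.500e+01] 350.89862 [ 5.556e+02 -3.000e-01  1.920e+01]
170 241 258 [5.418e+02 1.000e-01 1.500e+01] 354.7449 [542.6   0.   18.8]
182 241 258 [528.5   1.   15. ] 358.46707 [529.4   0.9  18.7]
194 241 258 [514.9   1.9  15. ] 362.31274 [515.9   1.8  18.5]
206 241 259 [501.    2.2  15. ] 365.0463 [502.5   2.1  19.4]
218 241 258 [486.9   3.7  15. ] 370.1448 [488.1   3.6  18.1]
230 235 265 [472.5   4.1  15. ] 373.73242 [473.8   4.   18.4]
242 236 264 [457.7   5.   15. ] 378.219 [459.    4.9  17.9]
254 236 264 [442.7   6.   15. ] 382.88785 [443.8   5.9  17.3]
266 238 262 [427.3   7.   15. ] 388.63562 [427.7   6.9  15.8]
fit [-0.0617768  33.44629927]
end [620.40266183  -5.48138416   9.        ] [620.26781883  -5.50719514  18.        ]
end [417.48375825   7.62789191   9.        ] [422.45216839   7.2723928   18.        ]
(array([620.22958275,  -9.48819441, -14.05045676]), np.float64(1.679646112415882))
(array([421.3588318 ,   7.22061046,  16.05900946]), np.float64(0.26029739445431677))
```

```bash
python3 -m inch '[93,0,-0.5,60,0,0,0, 93,0,-0.5,120,0,0,0, 93,0,-0.5,170,0,0,0, 60,0,-0.5,190,0,0,0, 60,0,-0.5,197,0,0,0, 60,0,-0.5,197,0,0,0, 40,0,-0.5,197,0,0,0, 10,0,-0.5,197,0,0,0, 10,0,-0.5,197,0,0,0, 10,0,-0.5,197,0,0,0, 10,0,-0.5,197,0,0,0, 10,0,-0.5,197,0,0,0]' 30
```

```text
time: 3.4
tool_pos: [540.5, 0.9, 3.7]
ee_rot: [-3.14, 0.099, 0.0]
contact_force: [-0.9, 0.7, 2.4]
width: 21.4
finger_force: 30.0
```

```bash
python3 -m inch '[10,0,0,-30,0,0,0, 10,0,0,-90,0,0,0, 10,0,0,-150,0,0,0, 10,0,0,-200,0,0,0, 10,0,0,-200,0,0,0, 10,0,0,-200,0,0,0]' 
python3 w.py w2 >/dev/null; python3 - <<'E'
from h import *
from station import robot
st=robot.sense();c=load("w2");Rt=R.from_rotvec(st["ee_rot"])
# depth points of brush in tool frame
v,u=np.mgrid[60:384:3,150:360:3];P=[]
for a,b in zip(u.ravel(),v.ravel()):
    d=c["depth"][b,a]
    if d>0:
        o,r=ray(c,a,b);P.append(Rt.inv().apply(o+r*d-st["tool_pos"]))
P=np.array(P);g=P[(abs(P[:,1])<25)&(P[:,2]<40)&(abs(P[:,0])<150)&(P[:,2]>-40)]
for x in range(-130,100,15):
    h=g[abs(g[:,0]-x)<7.5]
    if len(h):print(x,len(h),h[:,1].mean().round(1),np.ptp(h[:,1]).round(0),np.median(h[:,2]).round(1))
print("x range",g[:,0].min(),g[:,0].max())
T=down(-3.6,45);mid=np.array([485,-316,38])
low=mid-T.apply([-100,0,-5.5]);print("low",low,delta(st,low,T),"high",delta(st,low+[0,0,110],T))
E
```

```text
time: 4.15
tool_pos: [540.2, 0.9, 202.5]
ee_rot: [-3.14, 0.098, 0.002]
contact_force: [0.3, 0.2, -1.5]
width: 21.6
finger_force: 30.0
-70 62 1.3 33.0 -14.8
-55 173 1.3 35.0 -14.4
-40 27 1.7 20.0 -14.8
-25 29 0.3 21.0 -14.6
-10 135 0.9 22.0 -14.7
5 365 0.3 50.0 -15.8
20 148 1.4 21.0 -14.7
35 147 1.3 20.0 -14.9
50 167 1.2 21.0 -14.9
65 175 0.7 21.0 -14.9
80 104 1.0 20.0 -14.6
x range -68.93435499606494 80.60535922837774
low [ 559.45255982 -320.68415803  104.82159082] (array([ 39.8, 319.7,  97. ]), array([-0. , 45.1,  0. ])) high (array([ 39.6, 319.7, -13. ]), array([-0. , 45.1,  0. ]))
```

```bash
python3 -m inch '[10,0,30,-20,0,0,0, 10,10,85,-30,0,9,0, 10,15,140,-30,0,18,0, 10,20,195,-30,0,27,0, 10,30,250,-25,0,36,0, 10,40,300,-13,0,45,0, 10,40,320,-13,0,45,0, 10,40,320,-13,0,45,0, 10,40,320,-13,0,45,0]'
python3 - <<'E'
from h import *
from station import robot,optics
st=robot.sense();T=down(-3.6,45);mid=np.array([485,-316,38]);low=mid-T.apply([-100,0,-5.5]);print(st["joint_pos"].round(2),delta(st,low,T))
f=[optics.capture(n)["frame"] for n in("side","top")]
cv2.imwrite("pics/dip1.png",np.hstack([cv2.resize(f[0][50:180,220:400],(720,520))]))
E
```

```text
time: 5.32
tool_pos: [560.4, -320.3, 215.8]
ee_rot: [2.881, -0.09, 1.191]
contact_force: [-0.6, 0.0, -0.2]
width: 21.8
finger_force: 30.0
[-0.78 -0.32  2.    0.62  0.93  0.61] (array([-79. ,   0.6,  77.9]), array([-0.1,  0.1, -0. ]))
```

View pics/dip1.png

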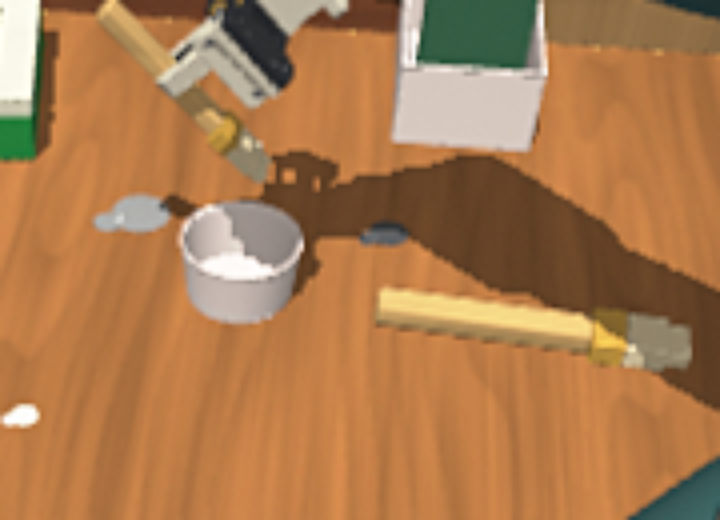

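The brush hangs about 45° nose-down, tip at crop (262,170), above and behind the tub mouth (242,240), as planned. Next is straight down.

```bash
python3 -m inch '[10,-20,0.5,20,0,0,0, 10,-42,0.5,42,0,0,0, 10,-62,0.5,62,0,0,0, 10,-74,0.5,74,0,0,0, 10,-79,0.5,78,0,0,0, 10,-79,0.5,78,0,0,0, 10,-79,0.5,78,0,0,0, 10,-79,0.5,78,0,0,0, 10,-79,0.5,78,0,0,0]'
python3 - <<'E'
from h import *
from station import robot,optics
st=robot.sense();T=R.from_rotvec(st["ee_rot"]);print([ (st["tool_pos"]+T.apply([-b,0,-5.8])).round(1) for b in(100,120)])
f=[optics.capture(n)["frame"] for n in("side","top")]
cv2.imwrite("pics/dip2.png",np.hstack([cv2.resize(f[0][70:150,235:335],(400,320)),cv2.resize(f[1][160:240,330:430],(400,320))]))
E
```

```text
time: 6.55
tool_pos: [559.7, -321.6, 106.1]
ee_rot: [2.878, -0.09, 1.193]
contact_force: [0.2, 0.7, -2.1]
width: 21.6
finger_force: 30.0
[array([ 485.1, -316.9,   39.5]), array([ 471. , -316. ,   25.3])]
```

View pics/dip2.png

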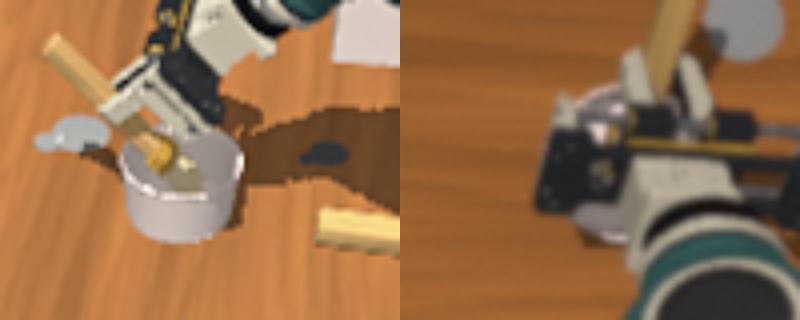

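The left view shows the bristles inside the tub up to the ferrule, crop (180,180). By the pose the bristles' middle is 20 mm below the rim, with no contact force. Next I retreat the same way and work out the move to the rest.

```bash
python3 -m inch '[10,20,0,-20,0,0,0, 10,50,0,-50,0,0,0, 10,85,0,-85,0,0,0, 10,100,0,-100,0,0,0, 10,100,0,-100,0,0,0, 10,100,0,-100,0,0,0]'
python3 - <<'E'
from h import *
from station import robot
st=robot.sense();T=down(2.9)
for f in(.1,.3,.5,.7,1):
    p=(1-f)*st["tool_pos"]+f*np.array([436.3,260.3,180]);p[2]=245-65*max(0,(f-.7)/.3)
    print(f,delta(st,p,T))
E
```

```text
time: 7.4
tool_pos: [559.3, -321.1, 244.5]
ee_rot: [2.882, -0.091, 1.19]
contact_force: [-0.1, -0.4, -1.2]
width: 21.7
finger_force: 30.0
0.1 (array([-11. , -57.3, -11.5]), array([  2.4, -44.8,  -6.2]))
0.3 (array([ -33.7, -171.8,  -33.8]), array([  2.4, -44.8,  -6.2]))
0.5 (array([ -56.3, -286.3,  -56.1]), array([  2.4, -44.8,  -6.2]))
0.7 (array([ -79. , -400.8,  -78.4]), array([  2.4, -44.8,  -6.2]))
1 (array([-158.9, -572.5,  -65.9]), array([  2.4, -44.8,  -6.2]))
```

```bash
python3 -m inch '[10,-11,-50,-12,0.5,-9,-1, 10,-22,-105,-22,1,-18,-2.5, 10,-33,-160,-34,1.5,-27,-4, 10,-44,-215,-45,2,-36,-5, 10,-56,-270,-56,2.4,-44.8,-6.2, 10,-67,-325,-67,2.4,-44.8,-6.2, 10,-79,-380,-78,2.4,-44.8,-6.2, 10,-100,-430,-78,2.4,-44.8,-6.2, 10,-120,-480,-75,2.4,-44.8,-6.2, 10,-140,-530,-70,2.4,-44.8,-6.2, 10,-159,-573,-66,2.4,-44.8,-6.2, 10,-159,-573,-66,2.4,-44.8,-6.2, 10,-159,-573,-66,2.4,-44.8,-6.2, 10,-159,-573,-66,2.4,-44.8,-6.2, 10,-159,-573,-66,2.4,-44.8,-6.2]'
python3 w.py w3; python3 - <<'E'
from station import optics
import cv2,numpy as np
c=optics.capture("side");cv2.imwrite("pics/s3.png",c["frame"]);np.savez("pics/s3.npz",**c)
a=cv2.imread("pics/w3.png");b=c["frame"][170:320,190:390]
cv2.imwrite("pics/r3.png",np.hstack([cv2.resize(a,(440,330)),cv2.resize(b,(360,330))[:,:360]]))
E
```

```text
time: 9.28
tool_pos: [437.1, 259.7, 181.6]
ee_rot: [3.138, 0.077, 0.005]
contact_force: [0.3, -0.7, -1.0]
width: 21.4
finger_force: 30.0
{'time': 9.275, 'joint_pos': array([ 0.48801027, -0.2421216 ,  1.84289141, -0.00357688,  1.53921958,
        2.00979588]), 'qvel': array([ 0.00434023, -0.00122568, -0.00292763, -0.00039601, -0.00095569,
        0.00176048]), 'tau': array([ 1.54590178e-01, -4.18119800e+01, -6.23538780e+01, -2.45642691e-02,
       -6.83402549e-02, -1.53175107e-02]), 'tool_pos': array([437.11606207, 259.68278333, 181.58334476]), 'ee_rot': array([3.13816114, 0.07708995, 0.00475971]), 'contact_force': array([ 0.28371331, -0.65365929, -0.96304927]), 'torque': array([ 0.0371963 ,  0.005724  , -0.00178603]), 'finger_force': 29.999690651893616, 'width': 21.443336049858573}
```

View pics/r3.png

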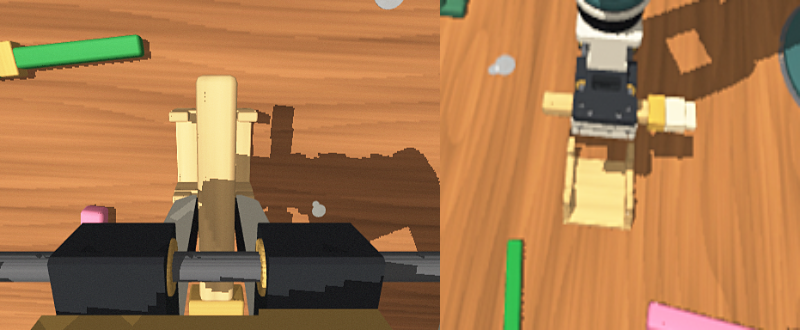

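The wrist view (left) shows the handle over the rest's far wall with its horns at (180,115) and (255,115). The side view shows the brush above the rest. I refine the rest pose from this close view before lowering.

```bash
python3 - <<'E'
from h import *
from station import robot
def hi(n,x0,y0,x1,y1):
    c=load(n);Q=[]
    for v in range(y0,y1):
        for u in range(x0,x1):
            d=c["depth"][v,u]
            if d>0:
                o,r=ray(c,u,v);Q.append(o+r*d)
    return np.array(Q)
P=hi("w3",180,100,330,240)
w=P[(P[:,2]>25)&(P[:,2]<68)&(abs(P[:,0]-481)<15)&(abs(P[:,1]-262)<60)]
print(len(w),np.percentile(w[:,2],[5,50,98]),w.min(0),w.max(0))
t=w[w[:,2]>53];print("horn tops",len(t),t.mean(0))
for s in(-1,1):
    h=t[(t[:,1]-262)*s>0]; 
    if len(h):print(s,len(h),h.min(0),h.max(0),h.mean(0))
b=P[(P[:,2]>5)&(P[:,2]<16)&(abs(P[:,0]-455)<20)];print("base y",np.percentile(b[:,1],[1,99]) if len(b) else 0)
# notch bottom
nb=w[(w[:,2]<48)&(w[:,2]>35)];print("notch",len(nb),np.median(nb[:,2]) if len(nb) else 0)
# brush handle in hand
st=robot.sense();h=P[(P[:,2]>180)&(P[:,0]>470)];f=np.polyfit(h[:,0],h[:,1],1);print("handle",f,h[:,0].max(),np.median(h[:,2]), "y at 481",np.polyval(f,481),"y at 436",np.polyval(f,436),"at391",np.polyval(f,391))
print(delta(st,[437,260.5,45],down(2.9)))
# two-view (top+wrist) heights of horns: pixel rays
E
```

```text
736 [33.50366493 57.47250464 59.51492708] [475.09575881 218.62034656  30.76580039] [488.83248045 308.64060414  60.55755364]
horn tops 541 [482.09072456 263.51566046  57.75010596]
-1 270 [478.69624677 218.62034656  54.33789281] [488.67526384 238.44707054  60.55755364] [483.82585444 228.78989666  57.79796021]
1 271 [475.09575881 288.46050573  53.31616402] [485.21980757 308.64060414  60.28380549] [480.36199737 298.1132849   57.70242828]
base y [217.62306518 306.53494266]
notch 132 40.75426995181496
handle [4.35251665e-02 2.39773460e+02] 512.2359841298 195.97656325606278 y at 481 260.70906517098706 y at 436 258.7504326772791 at391 256.7918001835711
(array([ -0.4,  -0.9, 136.5]), array([ 0.1, -0.2, -0.1]))
```

```bash
python3 -m inch '[10,0,-2,40,0,0,0, 10,0,-2,80,0,0,0, 10,0,-2,110,0,0,0, 10,0,-2,125,0,0,0, 10,0,-2,132,0,0,0, 10,0,-2,135,0,0,0, 10,0,-2,135,0,0,0, 10,0,-2,135,0,0,0]'
```

```text
time: 10.38
tool_pos: [437.3, 262.2, 47.0]
ee_rot: [3.138, 0.079, 0.005]
contact_force: [-0.4, -0.2, -1.3]
width: 21.9
finger_force: 30.0
```

```bash
python3 -m inch '[10,0,0,1,0,0,0, 10,0,0,2,0,0,0, 10,0,0,2.5,0,0,0, 10,0,0,2.5,0,0,0]'
```

```text
time: 10.88
tool_pos: [437.0, 262.0, 43.8]
ee_rot: [3.138, 0.079, 0.004]
contact_force: [-0.1, -0.2, -0.4]
width: 21.6
finger_force: 30.0
```

```bash
python3 -m inch '[10,0,0,0.5,0,0,0, 10,0,0,0.8,0,0,0, 10,0,0,0.8,0,0,0]'
```

```text
time: 11.25
tool_pos: [437.1, 262.0, 43.7]
ee_rot: [3.138, 0.079, 0.004]
contact_force: [-4.3, -2.6, 9.0]
width: 22.1
finger_force: 30.0
```

Contact at 9 N, so the brush is seated. Next I open slowly, keeping the position, then lift clear.

```bash
python3 -m inch '[10,0,0,-0.3,0,0,0, 24,0,0,-0.3,0,0,0, 30,0,0,-0.3,0,0,0, 40,0,0,-0.3,0,0,0, 50,0,0,-0.3,0,0,0, 60,0,0,-0.3,0,0,0, 60,0,0,-0.3,0,0,0]'
python3 -m inch '[60,0,0,-5,0,0,0, 60,0,0,-20,0,0,0, 60,0,0,-50,0,0,0, 60,0,0,-100,0,0,0, 60,0,0,-150,0,0,0, 60,-40,150,-170,0,0,0, 60,-40,200,-180,0,0,0, 60,-40,250,-180,0,0,0, 60,-40,250,-180,0,0,0, 60,-40,250,-180,0,0,0, 60,-40,250,-180,0,0,0]'
python3 - <<'E'
from h import *
from station import optics
F={}
for n in("top","side"):
    c=optics.capture(n);np.savez(f"pics/{n}9.npz",**c);F[n]=c["frame"]
cv2.imwrite("pics/end.png",np.hstack([cv2.resize(F["top"][165:285,140:240],(350,420),interpolation=cv2.INTER_CUBIC),cv2.resize(F["side"],(448,420))]))
c=load("top9");Q=[]
for v in range(160,275):
    for u in range(155,220):
        o,r=ray(c,u,v);d=c["depth"][v,u]
        if d>0:
            p=o+r*d
            if p[2]>46 and abs(p[1]-262)<20: Q.append(p)
Q=np.array(Q);print(len(Q),Q.min(0),Q.max(0));f=np.polyfit(Q[:,0],Q[:,1],1);print(f,np.polyval(f,437),np.median(Q[:,2]),np.polyfit(Q[:,0],Q[:,2],1))
E
```

```text
time: 12.12
tool_pos: [437.0, 262.0, 43.3]
ee_rot: [3.138, 0.079, 0.004]
contact_force: [0.0, -0.8, 0.4]
width: 59.6
finger_force: 0.0
time: 13.5
tool_pos: [409.2, 10.8, 224.7]
ee_rot: [3.138, 0.077, 0.006]
contact_force: [0.2, 0.8, 0.1]
width: 60.0
finger_force: 0.0
603 [317.52024571 242.02434667  46.94082219] [516.50715817 274.41704622  65.40252646]
[3.54367481e-02 2.44635374e+02] 260.1212326002987 56.20421722586025 [2.32829949e-03 5.51987481e+01]
```

View pics/end.png

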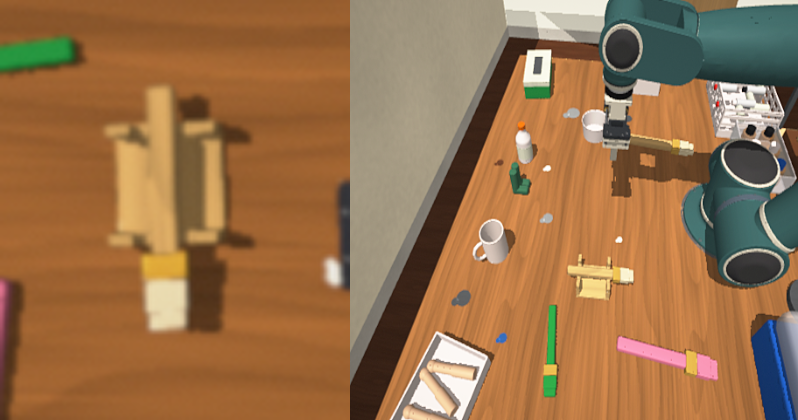

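The brush lies level and centred in both notches: handle end at crop (160,90), ferrule and bristles (165,265–330) beyond the low-x wall. The tub, mug, bottle and boots are standing where they were, and the robot is clear.

```bash
python3 -c "
from station import robot
print(robot.job_done())"
```

```text
the job is handed in; nothing more can be done
None
```

The job is handed in: the flat brush was dipped with the middle of its bristles about 20 mm below the tub rim, then lowered into the rest's notches and released, level and centred with all its bristles beyond one end wall, and in the final pictures the tub, mug, bottle and boots stand where they were.

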